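# Hang the pipette back between its neighbours

### The arm

A 6-joint arm with a two-finger parallel gripper is mounted at the origin on a cart in front of the work surface, level with it; the furniture and walls round the work are solid. World frame = base frame: x ahead of the robot, y to its left, z up, the work surface at z = 0. Lengths are in mm, angles in rad, forces in N, time in s.
With the tool pointing down it reaches from about 200 to 875 mm from the base axis. Payload 3.4 kg.
Tool frame: the origin (TCP) lies at the very end of the fingers, on their centre line; the grasp point (between the pads) lies 19 mm behind it (ctrl.hold_point_z is the distance from the TCP to the grasp point, in mm); z points along the fingers, y is the line along which they close (so a half turn about z gives the same grasp; the last joint's range is limited). The gripper opens to 94 mm and grips with 3 to 60 N. Pads are 16 mm wide; open, the fingers measure 119 mm over their backs; the gripper's body (75 mm by 177 mm) begins 78 mm behind the grasp point.
Start: joints at [-1.454, 0.276, 1.505, -0, 1.361, -0.121], TCP at [135.447, -558.856, 205.493] pointing down, gripper open.
Joint ranges: [-2.89, 2.89], [-0.75, 2.08], [0.22, 2.7], [-1.18, 4.32], [0.11, 2.71], [-2.7, 2.7]. Speed limits (rad/s): [2.57, 2.57, 3.14, 3.14, 3.14, 3.14].

### API

Orientations are given as a rotation vector (axis times angle).
In Python, from bench import ctrl, imaging gives the robot as it stands. The module is installed in compiled form; this text tells all that it offers. Calls block until the motion is done:
- ctrl.reach(position, orientation): joint-space move of the TCP to a pose.
- ctrl.move_straight(position, feed=150, rot=None, f_stop=None): straight line of the TCP; rot=None keeps the orientation; feed is the mean speed in mm/s. With f_stop (N) it stops when the force on the tool has changed by that much, and returns True; else False.
- ctrl.goto_joints(angles): joint-space move.
- ctrl.grip(opening): opening from 0.0 (shut) to 1.0 (fully open); the grip force is fixed at half the most; returns when the fingers have stopped.
- ctrl.dwell(seconds).
- ctrl.ik(position, orientation): joint angles nearest the present ones, or None.
- imaging.camera(name): name is "scene" or "top" or "wrist"; returns the picture (480x640x3 uint8, red, green, blue); there is no depth.
- imaging.get_calibration(name): a dict with "K" (3x3 intrinsics, pixels), "rvec" (rotation vector, rad) and "tvec" (3), from world to camera coordinates, as OpenCV has them; the wrist camera has in their place "hand_eye" (4x4, takes a point from camera to tool coordinates, whose origin is the TCP and whose axes are the flange's). Camera axes: x right, y down, z forward; pixel columns grow to the right and rows downward; lengths in mm; the calibration is good to about 2 mm. A picture is of the moment at which its call begins: read the wrist's pose just before it. get_calibration takes no time and is no camera call.
A pose or a line that the arm cannot do raises ctrl.PlanningError and nothing moves.
- ctrl.job_done(): hands the job in; it is judged then, once.
Readings, each from a call of its own:
- ctrl.get_t(): time.
- ctrl.get_joint_positions(): joint angles.
- ctrl.get_joint_vel(): joint speeds.
- ctrl.get_joint_efforts(): joint torques, N m.
- ctrl.get_position(): TCP position.
- ctrl.get_ee_rot(): TCP orientation.
- ctrl.get_force(): force on the tool from outside, world axes, zero at the start.
- ctrl.get_ft_torque(): the same for the moment, N m.
- ctrl.get_finger_gap(): opening from 0.0 (shut) to 1.0 (fully open).
- ctrl.get_grasp_force(): force on a finger pad.
Only numpy, scipy, OpenCV 4.12 (cv2) and the standard library are available. Lean on these libraries where they do the work, as an engineer would, in place of code of your own. Each camera call takes 0.05 s, during which the arm holds its last target. There are 200 camera calls.

### The job

Take the pipette out of the white block and hang it upright on the empty forked hook of the pipette rack, between the two pipettes that already hang there: shank between the prongs, shoulder bar lying fully down on both prongs behind their upturned ends. The hook may have been clamped a little to either side and nearer or farther, so feel for it and press only gently; do not knock the hanging pipettes or the dish and slide case on the desk, then let go.

Things in the scene. Friction and masses are not known exactly. Their poses are not given: they have to be found in the camera images.
- pipette: Pipette to hang, 90 g or so, heavier below, upright in the white block. Origin: underside centre of its shoulder bar (14 mm in x, 36 in y, 8 in z); z up. Above: neck 16 mm thick, z 8 to 22, white flat-sided handle 22 (x) x 24 (y) mm, z 22 to 80, knob 16 mm across to z 94. Below: square shank 10 x 10 mm to z -31, round shaft 10 mm to z -55, narrowing to 8 mm at the tip, z -90.
- handle (a point): Point inside the pipette's handle, 55 mm above its origin, where to grip it from above, on the two flat faces that look along the pipette's x: on the rack the fingers then stand before and behind it, where there is room, not beside the neighbours. Same axes as the pipette.
- stand: White block 70 x 70 x 60 mm, fixed to the desk, with an upright hole 12 mm wide and 50 mm deep in the middle of its top. Origin: centre of its underside. The pipette stands in the hole with its origin 100 mm above the desk; it comes free once raised by a good 50 mm.
- rack: Pipette rack, fixed. Origin: underside centre, below its rail (along y, z 125, x 0 mm); z up, hooks point to its -x. Base plate 190 mm wide (y), 12 high, x -31 to +31. Three forked hooks of one shape: two with pipettes at y -54 and +54, the empty one between. Fork: two square 6 mm prongs along x, tops at z 130, 12.5 mm free between them.
- hook_place (a point): Nominal place on the empty fork of a hung pipette's origin: rack x -33, y 0, z 130 mm, axes along the rack's. The real fork is clamped up to 9 mm off in y and 6 mm off in x; this offset is not measured. The fork is rigid: find it by touch or eye. Behind it a back plate (30 mm wide, z 116 to 146) has its face 9.5 mm behind this point.
- hook_mouth (a point): Nominal front of the empty fork's prongs, mid between them, at their top level (rack x -48.5, y 0, z 130 mm); same unmeasured offset. The prongs' ends turn up to z 138 and widen outward to 9 mm each (30.5 mm over both). From the back plate's face to the inner side of these ends is 19 mm (5 mm of play for a shoulder bar), to their front 25 mm.
- pipette_left: A like pipette hanging on the hook at the rack's y = +54 mm, same origin as the first; loose, must stay as it hangs.
- pipette_right: A like pipette hanging on the hook at the rack's y = -54 mm, same origin as the first; loose, must stay as it hangs.
- petri_dish: Closed clear round dish, 60 mm across, 16 mm high, lying on the desk left of the block; origin at the centre of its underside; bystander.
- slide_mailer: Flat white plastic slide case, 34 x 84 x 10 mm, lying on the desk between block and rack; origin at the centre of its underside; bystander.
There are look-alikes about, which are no part of the job. What is shaped like the pipette_right but orange is not meant.

How it is judged:
By the outcome, as a careful person would: the job done as asked, in the order asked, and still so for the second after the job is handed in, with the robot touching nothing.
It also fails if it takes over 64 s, if anything falls off the work surface, if the arm or the gripper's body presses on something with over 40 N, if the wrist force passes 120 N, or if a joint passes its speed limit or range.

## Working session

There is one attempt and no reset: what is moved stays moved. The work goes in short steps, each a Python script; the robot and the scene stay as the last script left them, time stands still between calls to the robot, and variables do not carry over. Pictures are saved under pics/ and viewed, at most 12 in all, crops included, and the job is handed in when it is done.

```bash
mkdir -p pics; python3 - <<'E'
from bench import ctrl, imaging
import cv2,numpy as np
for n in ("scene","top"):
    im=imaging.camera(n); cv2.imwrite(f"pics/{n}0.png",im[:,:,::-1])
    c=imaging.get_calibration(n); print(n,{k:np.round(v,3).tolist() for k,v in c.items()})
c=imaging.get_calibration("wrist"); print({k:np.round(v,3).tolist() for k,v in c.items()})
print(ctrl.get_t(),ctrl.get_ee_rot(),ctrl.get_force())
E
```

```text
scene {'K': [[489.311, 0.0, 325.888], [0.0, 489.311, 242.257], [0.0, 0.0, 1.0]], 'rvec': [0.987, -2.28, 1.181], 'tvec': [430.364, 286.061, 632.716]}
top {'K': [[565.451, 0.0, 327.094], [0.0, 565.451, 231.436], [0.0, 0.0, 1.0]], 'rvec': [2.132, -2.106, 0.216], 'tvec': [52.984, 571.931, 939.802]}
{'K': [[363.441, 0.0, 314.429], [0.0, 363.441, 242.135], [0.0, 0.0, 1.0]], 'hand_eye': [[-0.001, -0.965, -0.264, 78.555], [1.0, -0.001, 0.0, -0.263], [-0.001, -0.264, 0.965, -177.533], [0.0, 0.0, 0.0, 1.0]]}
0.1 [-3.11787072e+00 -3.72528606e-01 -8.45038328e-06] [-0.82821811  0.43425306  0.6770274 ]
```

View pics/scene0.png

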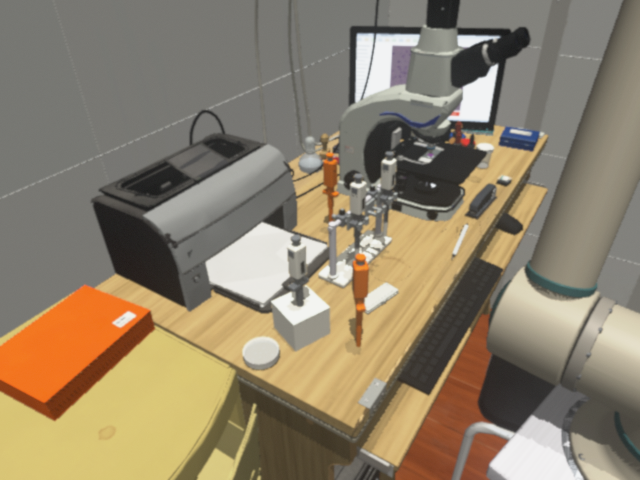

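View pics/top0.png

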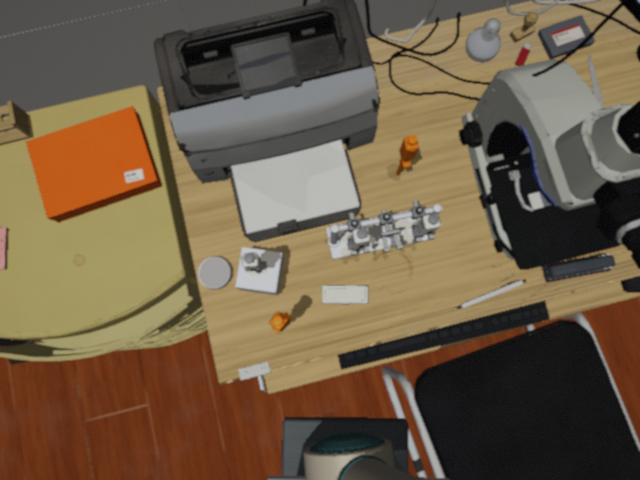

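```bash
cat > h.py <<'E'
import numpy as np, cv2
from bench import ctrl, imaging
from scipy.spatial.transform import Rotation as R
def cam(n,pose=None):
    c=imaging.get_calibration(n); K=c["K"]
    if n=="wrist":
        p,r=pose; T=np.array(c["hand_eye"]); Rw=R.from_rotvec(r).as_matrix()
        return K,Rw@T[:3,:3],Rw@T[:3,3]+np.array(p)      # cam->world
    Rc=R.from_rotvec(c["rvec"]).as_matrix(); return K,Rc.T,-Rc.T@np.array(c["tvec"])
def ray(C,uv):
    K,Rw,o=C; d=Rw@np.linalg.inv(K)@np.array([*uv,1.]); return o,d/np.linalg.norm(d)
def onz(C,uv,z):
    o,d=ray(C,uv); return o+d*(z-o[2])/d[2]
def proj(C,P):
    K,Rw,o=C; q=K@(Rw.T@(np.array(P,float)-o)); return q[:2]/q[2]
E
python3 - <<'E'
from h import *
C=cam("top"); S=cam("scene"); print("campos",C[2].round(),S[2].round())
for n,uv,z in [("block",(260,270),60),("knob",(250,256),194),("rackL",(330,245),12),("rackR",(440,220),12),("dish",(214,271),16),("mailer",(345,295),10),("orange",(281,321),190),("orange2",(411,142),190)]:
    print(n,onz(C,uv,z).round(1))
t=cv2.imread("pics/top0.png")[180:345,195:460]
cv2.imwrite("pics/topc.png",cv2.resize(t,None,fx=3,fy=3,interpolation=cv2.INTER_CUBIC))
s=cv2.imread("pics/scene0.png")[140:350,260:460]
cv2.imwrite("pics/scenec.png",cv2.resize(s,None,fx=2.8,fy=2.8,interpolation=cv2.INTER_CUBIC))
E
```

```text
campos [ 375.   64. 1034.] [ 21. 550. 604.]
block [501.  175.4  60. ]
knob [504.6 175.7 194. ]
rackL [554.9  54.2  12. ]
rackR [ 604.5 -149.1   12. ]
dish [503.8 263.5  16. ]
mailer [463.9  26.1  10. ]
orange [408.9 126.9 190. ]
orange2 [689.7 -69.8 190. ]
```

View pics/topc.png

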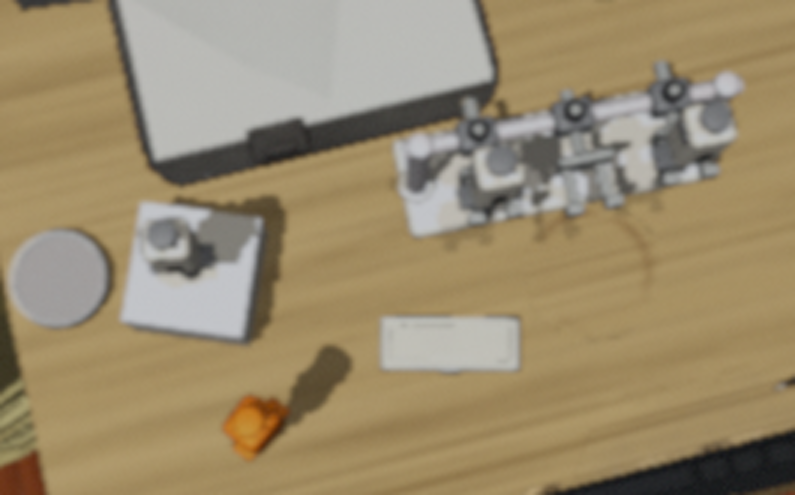

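View pics/scenec.png

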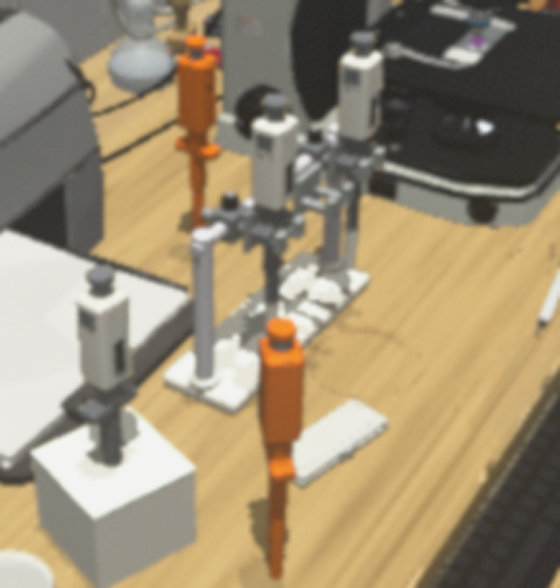

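```bash
python3 - <<'E'
from h import *
C=cam("top")
f=lambda u,v:(195+u/3,180+v/3)
fl,fr,bl=[onz(C,f(*p),12) for p in [(412,236),(718,172),(395,143)]]
print(fl,fr,bl, "yaw front",np.degrees(np.arctan2(*(fl-fr)[:2]))*-1)
a,b=[onz(C,f(*p),130) for p in [(418,145),(728,85)]]; print("rail",a,b,-np.degrees(np.arctan2(*(a-b)[:2])))
yaw=-np.arctan2(*(a-b)[:2]); print("prong ends",[onz(C,f(*p),138) for p in [(575,197),(610,190)]])
for s in (1,-1):
    Rm=np.array([[0,s,0],[s,0,0],[0,0,-1]],float); Rm=R.from_euler('z',yaw).as_matrix()@Rm
    print(s,ctrl.ik([503,176-s*70,300],R.from_matrix(Rm).as_rotvec()),ctrl.ik([553,-70,300],R.from_matrix(Rm).as_rotvec()))
E
```

```text
[529.64927524  49.66901651  12.        ] [ 571.6901046  -137.75293644   12.        ] [587.30849882  60.6946249   12.        ] yaw front 12.642810261451068
rail [561.82891832  48.50686097 130.        ] [ 597.62949042 -121.23824815  130.        ] 11.909587705812234
prong ends [array([532.79030192, -35.8055941 , 138.        ]), array([536.84281374, -54.6365486 , 138.        ])]
1 [ 7.22761445e-02  1.42915692e-01  1.45011016e+00 -4.44089210e-16
  1.54856680e+00 -1.35585373e-01] [-2.50740335e-01  2.11558331e-01  1.36333743e+00 -4.44089210e-16
  1.56669689e+00 -4.58601853e-01]
-1 None [-2.50740335e-01  2.11558331e-01  1.36333743e+00 -8.88178420e-16
  1.56669689e+00  2.68299080e+00]
```

```bash
cat >> h.py <<'E'
YAW=np.radians(12.2)
def rot(yaw): return R.from_matrix(R.from_euler('z',yaw).as_matrix()@np.array([[0,1,0],[1,0,0],[0,0,-1.]])).as_rotvec()
def snap(name):
    p,r=ctrl.get_position(),ctrl.get_ee_rot(); im=imaging.camera("wrist"); cv2.imwrite(f"pics/{name}.png",im[:,:,::-1])
    np.save(f"pics/{name}.npy",np.array([p,r])); return cam("wrist",(p,r))
def load(name): return cam("wrist",np.load(f"pics/{name}.npy"))
E
python3 - <<'E'
from h import *
ctrl.reach([200,-350,330],rot(0)); ctrl.reach([430,-60,340],rot(YAW))
ctrl.reach([535,-80,300],rot(YAW)); ctrl.dwell(.2); C=snap("wr")
print("fork expected px",proj(C,[540,-44,138]))
ctrl.reach([503,140,300],rot(YAW)); ctrl.dwell(.2); C=snap("wb"); print(proj(C,[504,176,194]),ctrl.get_t(),ctrl.get_force())
E
```

```text
fork expected px [326.39120457 189.81635667]
[322.69241729 196.22137586] 4.4333 [-0.10033437  0.10274305  0.00937739]
```

View pics/wr.png

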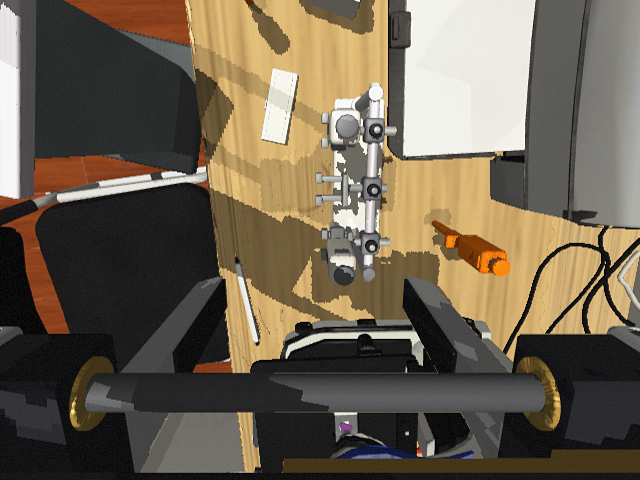

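View pics/wb.png

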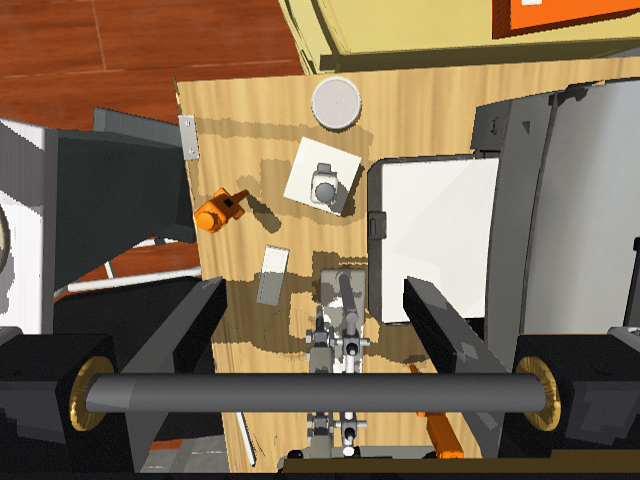

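```bash
python3 - <<'E'
import cv2,numpy as np
a=cv2.imread("pics/wr.png")[160:220,300:400]; b=cv2.imread("pics/wb.png")[150:225,275:375]
z=lambda i:cv2.resize(i,(800,i.shape[0]*8),interpolation=cv2.INTER_CUBIC)[:600]
a=cv2.resize(a,None,fx=4,fy=5*0.8,interpolation=cv2.INTER_CUBIC);b=cv2.resize(b,None,fx=8,fy=8,interpolation=cv2.INTER_CUBIC)
cv2.imwrite("pics/wb8.png",b); cv2.imwrite("pics/wr8.png",cv2.resize(cv2.imread("pics/wr.png")[160:220,300:400],None,fx=8,fy=8,interpolation=cv2.INTER_CUBIC))
E
```

```text
(no output)
```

View pics/wb8.png

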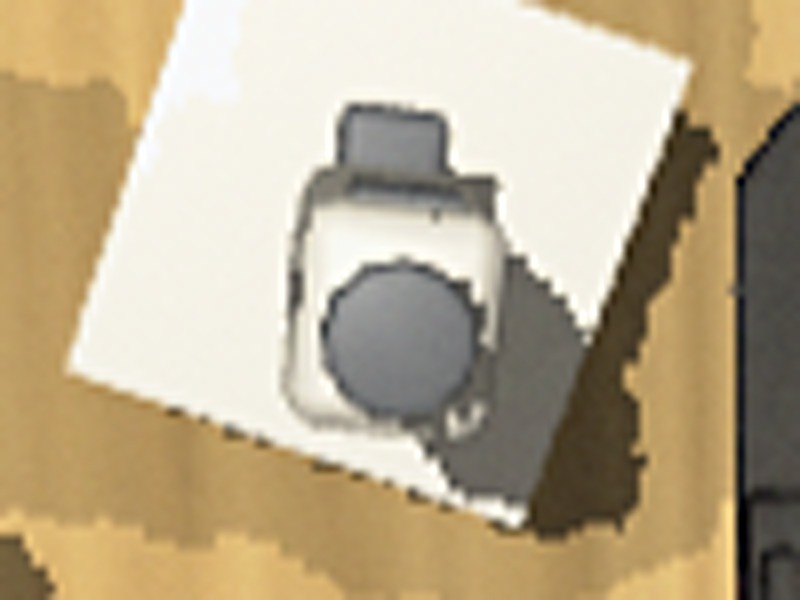

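View pics/wr8.png

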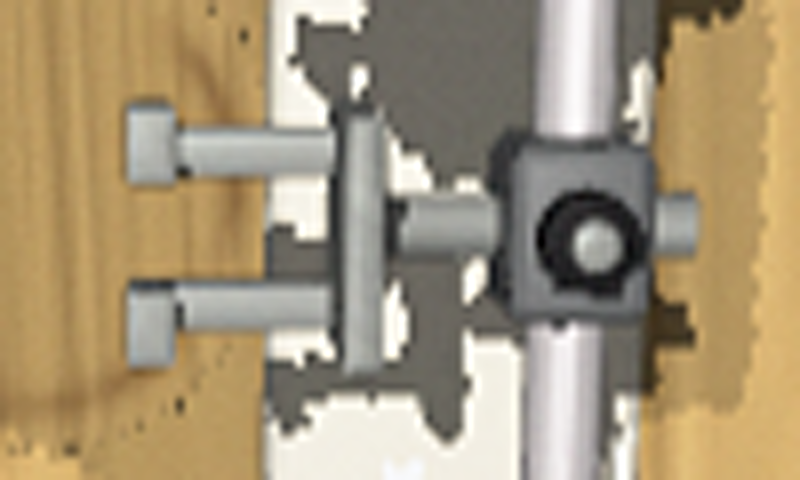

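```bash
python3 - <<'E'
from h import *
B=load("wb"); W=load("wr")
b=lambda u,v,z:onz(B,(274.56+u/8,149.56+v/8),z); w=lambda u,v,z:onz(W,(299.56+u/8,159.56+v/8),z)
ang=lambda p,q:np.degrees(np.arctan2((q-p)[1],(q-p)[0]))
print("knob",b(402,340,194)); tl,tr=b(342,104,108),b(448,112,108); print("bar end",(tl+tr)/2,"w",np.linalg.norm(tr-tl),ang(tl,tr))
print("bar sides",ang(b(338,170,108),tl)-90,ang(b(445,175,108),tr)-90)
h=[b(*p,180) for p in [(313,205),(492,205)]]; print("handle top",h,ang(h[0],h[1]))
c=[b(*p,60) for p in [(690,65),(520,527),(70,372)]]; print("block",(c[0]+c[2])/2, ang(c[2],c[1]),np.linalg.norm(c[0]-c[1]))
ex=np.array([np.cos(YAW),np.sin(YAW),0]); ey=np.array([-ex[1],ex[0],0])
for n,p in [("ends",w(151,235,138)),("prong1@u255",w(255,151,130)),("prong2@255",w(255,305,130)),("plate top front",w(345,241,146)),("endfront",w(128,235,138)),("endback",w(175,235,138)),("railtop",w(576,20,131)),("raillow",w(560,460,131))]: print(n,p.round(1),"rack:",(p@ex).round(1),(p@ey).round(1))
e1,e2=w(151,144,138),w(151,326,138); print("fork yaw",ang(e2,e1)-90, np.linalg.norm(e1-e2))
p1,p2=w(345,110,146),w(345,372,146); print(ang(p2,p1)-90,np.linalg.norm(p1-p2))
K=[onz(W,p,130) for p in [(376,130),(371,246)]]; print(ang(K[1],K[0])-90)
E
```

```text
knob [504.91938134 179.51801938 194.        ]
bar end [502.66477048 196.88502891 108.        ] w 13.222190950307128 7.773709415924132
bar sides 8.571382563055494 9.884694344002796
handle top [array([493.97785485, 189.22713112, 180.        ]), array([511.65799333, 192.98342111, 180.        ])] 11.994606539845535
block [505.10527828 178.75764708  60.        ] -7.1909275463973765 69.50379923804253
ends [532.5 -44.8 138. ] rack: 511.1 -156.3
prong1@u255 [542.8 -33.4 130. ] rack: 523.5 -147.4
prong2@255 [546.9 -51.3 130. ] rack: 523.7 -165.7
plate top front [554.  -39.8 146. ] rack: 533.1 -156.0
endfront [529.9 -45.3 138. ] rack: 508.4 -156.3
endback [535.3 -44.2 138. ] rack: 513.9 -156.3
railtop [576.1 -10.7 131. ] rack: 560.9 -132.2
raillow [587.3 -61.9 131. ] rack: 561.0 -184.6
fork yaw 12.25788216984354 21.20679730143729
13.273129379136378 29.85695022900474
12.084540455334064
```

```bash
cat >> h.py <<'E'
EX=np.array([np.cos(YAW),np.sin(YAW),0]); EY=np.array([-EX[1],EX[0],0])
def tcp(x,y,z): return EX*x+EY*y+np.array([0,0,z+36])   # pipette origin in rack axes -> TCP
def where(): p=np.array(ctrl.get_position()); return np.round([p@EX,p@EY,p[2]-36],2)
E
python3 - <<'E'
from h import *
g=rot(np.radians(9.5)); P=np.array([505,179.2,136.])
for p in ([505,179.2,360],tcp(455,-156.4,310)): print(ctrl.ik(p,rot(YAW)) is not None)
ctrl.reach(P+[0,0,110],g); ctrl.move_straight(P,feed=100,f_stop=6); f0=ctrl.get_force(); print("at",ctrl.get_position(),f0)
ctrl.grip(0.0); print("gap",ctrl.get_finger_gap()*94,ctrl.get_grasp_force(),ctrl.get_force())
ctrl.dwell(.2); ctrl.move_straight(P+[0,0,65],feed=60); ctrl.move_straight(P+[0,0,215],feed=200)
ctrl.reach(tcp(455,-156.4,310),rot(YAW)); ctrl.dwell(.3)
print("gap",ctrl.get_finger_gap()*94,ctrl.get_force(),ctrl.get_ft_torque(),ctrl.get_t())
ctrl.move_straight(tcp(455,-156.4,155),feed=150,f_stop=5); ctrl.dwell(.3); print(where(),ctrl.get_force(),ctrl.get_t())
C=snap("front"); im=imaging.camera("scene"); cv2.imwrite("pics/s2.png",im[:,:,::-1])
print(proj(C,tcp(455,-156.4,155+94-36)),proj(C,tcp(508.4,-156.4,138-36)))
a=cv2.resize(cv2.imread("pics/front.png")[60:400,180:460],None,fx=1.6,fy=1.6); b=cv2.resize(cv2.imread("pics/s2.png")[120:300,300:430],(390,540))[:544]
b=cv2.copyMakeBorder(b,0,a.shape[0]-b.shape[0],0,0,cv2.BORDER_CONSTANT); cv2.imwrite("pics/f2.png",np.hstack([a,b])[:, :800])
E
```

```text
True
True
at [505.57698561 179.29746078 136.69051064] [ 0.57198038 -1.01764692  0.00578885]
gap 21.71069943279118 29.800373911857605 [-1.37635476 -0.18943791  0.7229964 ]
gap 21.982741794738935 [-0.21744851 -0.47840114 -0.31763213] [-0.02650288 -0.17463687 -0.00777668] 10.7333
[ 455.24 -156.53  155.46] [ 0.72072322  0.44757643 -0.68220837] 12.2167
[309.28120463 355.58599419] [391.12225286 261.50868107]
```

View pics/f2.png

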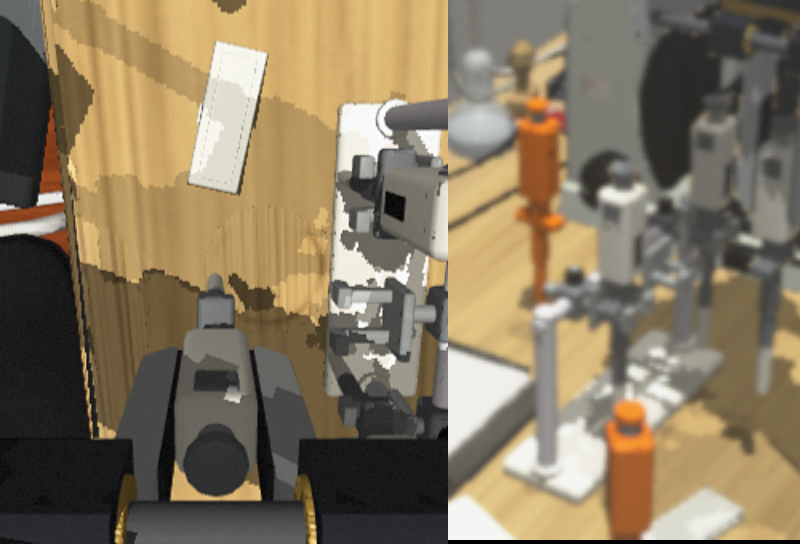

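```bash
python3 - <<'E'
from h import *
# nearer to the fork, then slowly in
ctrl.move_straight(tcp(488,-156.4,152),feed=80,f_stop=3); ctrl.dwell(.2); print(where(),ctrl.get_force())
s=ctrl.move_straight(tcp(517,-156.4,152),feed=25,f_stop=2.5); print(s,where(),ctrl.get_force()); ctrl.dwell(.3); print(where(),ctrl.get_force(),ctrl.get_t())
E
```

```text
[ 487.68 -156.33  152.02] [-0.62327138  0.24577952 -1.25798272]
False [ 516.83 -156.38  152.03] [-0.09011548 -0.98059115 -0.75068943]
[ 516.91 -156.39  152.01] [ 0.83422033  0.31624018 -1.29435761] 14.6917
```

```bash
python3 - <<'E'
from h import *
f=lambda:np.array(ctrl.get_force())
def rf(): v=np.mean([f() for _ in range(1)],0); return np.round([v@EX,v@EY,v[2]],2)
for d in (4,-4):
    s=ctrl.move_straight(tcp(517,-156.4+d,152),feed=10,f_stop=2); print("y",d,s,where(),rf())
    ctrl.move_straight(tcp(517,-156.4,152),feed=20)
s=ctrl.move_straight(tcp(533,-156.4,152),feed=20,f_stop=2.5); print("x",s,where(),rf())
ctrl.move_straight(tcp(522,-156.4,152),feed=40);ctrl.dwell(.2); print(where(),rf(),ctrl.get_t())
E
```

```text
y 4 True [ 516.77 -155.55  151.56] [-0.26 -0.65 -0.14]
y -4 True [ 516.3  -158.44  151.08] [-1.16  0.76 -1.1 ]
x True [ 526.14 -156.17  151.13] [ 0.35 -0.13 -1.5 ]
[ 521.96 -156.41  151.96] [-0.98 -0.73 -1.28] 16.8583
```

```bash
python3 - <<'E'
from h import *
ctrl.move_straight(tcp(521.6,-157,152),feed=20); ctrl.dwell(.2)
s=ctrl.move_straight(tcp(521.6,-157,134),feed=40,f_stop=3); print(s,where(),ctrl.get_force())
if not s:
    s=ctrl.move_straight(tcp(521.6,-157,125),feed=12,f_stop=3); print(s,where(),ctrl.get_force())
ctrl.dwell(.3); print(where(),ctrl.get_force(),ctrl.get_ft_torque(),ctrl.get_t())
C=snap("low"); im=imaging.camera("scene"); cv2.imwrite("pics/s3.png",im[:,:,::-1])
a=cv2.resize(cv2.imread("pics/low.png")[140:400,220:440],None,fx=2,fy=2); b=cv2.resize(cv2.imread("pics/s3.png")[140:290,320:410],(312,520),interpolation=cv2.INTER_CUBIC)
cv2.imwrite("pics/l2.png",np.hstack([a,b]))
E
```

```text
False [ 521.59 -156.98  133.82] [ 0.02437844 -0.1618786  -1.11417771]
True [ 521.77 -157.08  129.66] [-0.63067525  1.11440234  4.16130689]
[ 521.77 -157.07  129.54] [-0.9800274  -0.42512895  5.5187755 ] [ 0.02299177 -0.02889872  0.02119373] 18.7
```

View pics/l2.png

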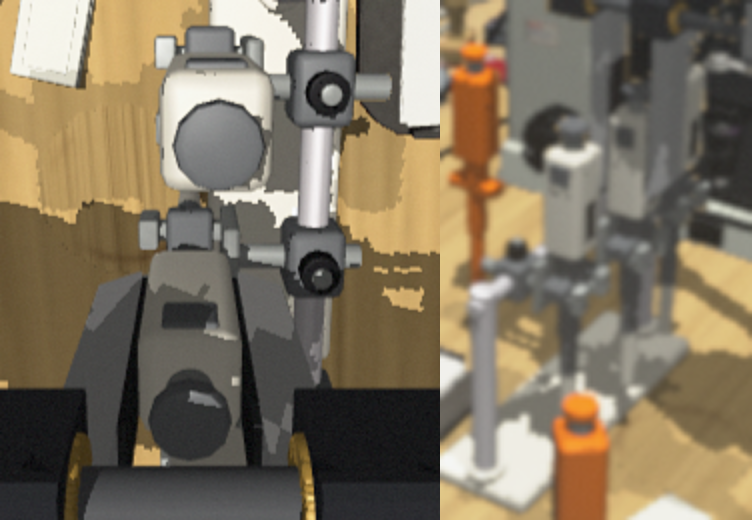

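```bash
python3 - <<'E'
from h import *
ctrl.move_straight(tcp(521.7,-157.05,130.0),feed=10); ctrl.dwell(.2); print(ctrl.get_force())
ctrl.grip(0.45); ctrl.dwell(.3); print("gap",ctrl.get_finger_gap()*94,ctrl.get_force(),ctrl.get_grasp_force())
s=ctrl.move_straight(tcp(521.7,-157.05,200),feed=60,f_stop=4); print(s)
ctrl.move_straight(tcp(521.7,-157.05,260),feed=150); ctrl.reach(tcp(490,-190,265),rot(YAW)); ctrl.dwell(.5)
C=snap("end"); im=imaging.camera("scene"); cv2.imwrite("pics/s4.png",im[:,:,::-1]); print(ctrl.get_t())
u,v=proj(C,tcp(521.7,-157,100)).astype(int); print(u,v)
a=cv2.resize(cv2.imread("pics/end.png")[max(0,v-85):v+85,u-65:u+65],(390,510),interpolation=cv2.INTER_CUBIC); b=cv2.resize(cv2.imread("pics/s4.png")[140:290,320:420],(340,510),interpolation=cv2.INTER_CUBIC)
cv2.imwrite("pics/e2.png",np.hstack([a,b]))
E
```

```text
[-0.46451613  0.05973033  0.60136651]
gap 42.47886685697675 [-0.48361547  0.18699664 -0.24901797] 0.0
False
22.9167
345 191
```

View pics/e2.png

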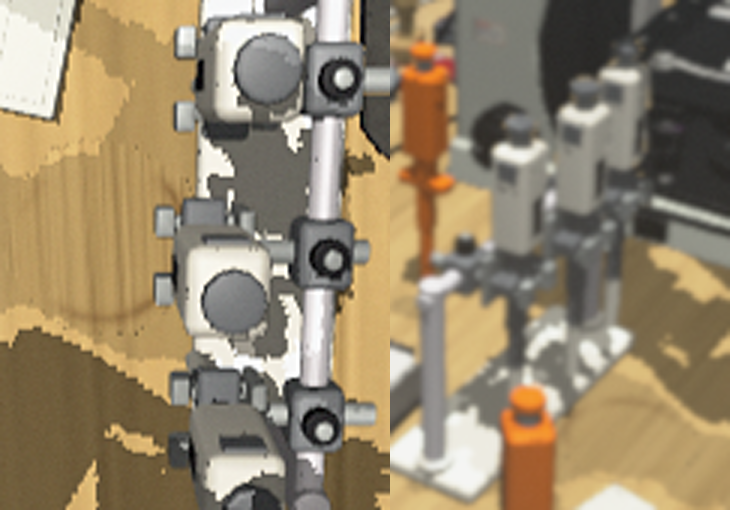

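The picture shows all three pipettes hanging upright in line. The middle one's bar, at about (205,212) in the crop, lies between the upturned prong ends at (163,220) and (163,290) and the back plate. The gripper is clear, so I'm handing in.

```bash
python3 -c "
from bench import ctrl
print(ctrl.job_done())"
```

```text
the job is handed in; nothing more can be done
None
```

The pipette now hangs upright on the middle forked hook, its bar down on both prongs behind their upturned ends. I let go, moved the gripper clear and handed the job in at about 23 s.

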